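# Clamp the drawplate in the bench vise

### The job

Slide the drawplate (the longest of the three steel plates, with the rows of small holes) straight up out of its slot in the wooden rack and stand it upright, holes towards the top as it is now, on the bed between the open jaws of the bench vise, roughly centred along them. Then slide the vise's moving jaw by its tab until it clamps the plate upright and flat against the fixed jaw. Do not drop the plate or lay it down, and leave the other plates and the things on the bench where they are.

Things in the scene. Friction and masses are not known exactly. Their poses are not given: they have to be found in the camera images.
- drawplate: steel drawplate with three rows of small dark holes: 8 mm thick (own x), 130 mm long (own y), 80 mm high (own z), about 0.65 kg. Origin: centre of its underside edge. It starts upright in one of the rack's three slots (which one varies); longer than the two other plates.
- rack: fixed wooden rack, 184 (own x) x 160 (own y) x 50 mm high, origin at the centre of its underside. Three parallel slots run along own y, at own x = -60, 0 and +60 mm; each is 11 mm wide, 136 mm long, closed at both ends, its floor 12 mm above the rack's underside, so it is 38 mm deep. The drawplate's top edge stands 42 mm above the rack's top.
- short_plate: plain steel plate without holes, 8 mm thick (own x), 85 mm long (own y), 75 mm high, upright in another slot; origin: centre of its underside edge. Leave it in place.
- narrow_plate: plain steel plate without holes, 8 mm thick (own x), 60 mm long (own y), 90 mm high, upright in another slot; origin: centre of its underside edge. Leave it in place.
- vise: bench vise with a grey base and bare metal jaws, fixed to the bench: base slab 190 (own x) x 100 (own y) x 25 mm high, origin at the centre of its underside. Its top is the bed. The fixed jaw is a block 100 mm wide along own y, from own x = +50 mm (its clamping face) to +80 mm, its top 62 mm above the bench. The moving jaw, on the bed on the -x side, is as wide and as high and moves along own x.
- seat (a point): point on the vise's bed (25 mm above the bench), 4 mm in front of the fixed jaw's face and at the middle of its width: where the middle of the drawplate's underside is when it is clamped. Axes as the vise's.
- jaw (a joint): travel of the moving jaw, m: 0 = fully open (36 mm between the jaw faces), growing as it closes towards the fixed jaw; the gap is 36 mm minus this value, so 0.028 when clamping the 8 mm plate. The jaw starts somewhere between 0 and 0.010. It slides with about 4 N of friction and stays where it is left.
- jaw_tab (a point): centre of the top of the moving jaw's upright steel tab, by which it is pushed: 12 mm thick (along vise x), 40 mm wide, its top 85 mm above the bench. It stands 83 mm behind (vise -x) the moving jaw's face; a low bar (top 41 mm above the bench) joins it to the jaw, leaving 52 mm of space between tab and jaw, and free space on its other side.
- spool: small brass wire spool, 44 mm across, 40 mm high, upright on the bench; origin: centre of its underside. Leave it alone.
- bowl: small white ceramic bowl, 90 mm across, 40 mm high; origin: centre of its underside. Leave it alone.
- jar: small amber glass jar, 48 mm across, 70 mm high; origin: centre of its underside. Leave it alone.
- hammer: hammer lying on the bench, 240 mm long along own x; origin on its underside. Leave it alone.
There are look-alikes about, which are no part of the job. What is shaped like the rack but white or yellow is not meant. Several things have the shape of the vise; the one meant has the colours described above.

How it is judged:
On the way, in this order (a step that is already met when the one before it is completed fails the run):
1. the drawplate has been slid up clear of its slot, its underside above the rack's top (z of drawplate in the frame of rack above 0.052 m), for 0.1 s.
2. the drawplate stands on the vise's bed between the jaws, upright to within 0.5 rad, before the jaw is closed (joint below 0.02) (z of drawplate in the frame of seat between -0.004 and 0.005 m and y of drawplate in the frame of seat between -0.02 and 0.02 m and x of drawplate in the frame of seat between -0.032 and 0.006 m and angle between drawplate's own z axis and vertical below 0.5 rad and value of joint jaw below 0.02 m), for 0.2 s.
At the end, for the whole second after the job is handed in: Drawplate at rest, underside within 5 mm of the vise's bed, within 20 mm of the jaws' middle and 3 mm of the fixed jaw, upright and parallel to the jaws within 0.06 rad; moving jaw closed on it (joint above 0.0262); other plates and bench things within 20 mm of their start (z of drawplate in the frame of seat between -0.004 and 0.005 m and y of drawplate in the frame of seat between -0.02 and 0.02 m and x of drawplate in the frame of seat between -0.003 and 0.003 m and angle between drawplate's own z axis and vertical below 0.06 rad and angle between the x axis of drawplate and the x axis of vise, either way round below 0.06 rad and value of joint jaw above 0.0262 m and linear speed of drawplate below 0.02 m/s and distance of each of short_plate, narrow_plate, spool, bowl, jar, hammer from where it was at the start of the episode below 0.02 m); the robot touches nothing.
It fails at once if the drawplate is tipped over (more than 0.8 rad from upright) (angle between drawplate's own z axis and vertical above 0.8 rad).
It fails at once if the drawplate is dropped: faster than 0.5 m/s while the fingers do not hold it (linear speed of drawplate above 0.5 m/s and contact force between the fingers and drawplate below 0.1 N).
It fails at once if another plate or a bench thing is moved by more than 20 mm (distance of any of short_plate, narrow_plate, spool, bowl, jar, hammer from where it was at the start of the episode above 0.02 m).
It also fails if it takes over 45 s, if anything falls off the work surface, if the arm or the gripper's body presses on something with over 40 N, if the wrist force passes 120 N, or if a joint passes its speed limit or range.

### The arm

A 6-joint arm with a two-finger parallel gripper is mounted at the origin on the work surface. World frame = base frame: x ahead of the robot, y to its left, z up, the work surface at z = 0. Lengths are in m, angles in rad, forces in N, time in s.
With the tool pointing down it reaches from about 0.375 to 0.9 m from the base axis. Payload 3.1 kg.
Tool frame: the origin (TCP) lies between the finger pads; the fingertips stand 8 mm ahead of it and the grasp point (between the pads) lies 11 mm behind it; z points along the fingers, y is the line along which they close (so a half turn about z gives the same grasp; the last joint's range is limited). The gripper opens to 87 mm and grips with 3 to 60 N. Pads are 19 mm wide; open, the fingers measure 117 mm over their backs; the gripper's body (75 mm by 190 mm) begins 51 mm behind the grasp point.
Start: joints at [-1.482, 0.527, 1.433, -0, 1.181, -0.178], TCP at [0.165, -0.603, 0.231] pointing down, gripper open.
Joint ranges: [-3.08, 3.08], [-0.75, 2.2], [0.22, 2.44], [-1.43, 4.57], [0, 2.65], [-2.85, 2.85]. Speed limits (rad/s): [2.79, 2.79, 3.14, 3.14, 3.14, 3.14].

### API

Orientations are given as a unit quaternion [x, y, z, w].
In Python, from rig import robot gives the robot as it stands.
- The arm moves only by the tool move_arm, never from a script. Its argument "motion" is text: rows parted by semicolons, each of 5 numbers parted by spaces: the opening, from -1 (shut) to 1 (fully open), then the shift along the tool's x, y, z normalised to -1 to 1, where 1 is 0.2 m, then the turn about the tool's z normalised to -1 to 1, where 1 is pi rad. A call has 1 to 12 rows; each row is the pose to reach, as a shift and turn from the pose commanded when the call began, along the tool's axes at that moment, turning the shorter way round; what a row does not reach only later rows make up. A row lasts 1/12 s, in which the tool goes at most 41.7 mm and 7.16 degrees, less where a joint would pass 70% of its speed; a pose out of reach is approached as far as the arm can. A call with a number of a shift or a turn outside -1 to 1 is refused whole. A call with a gripper value outside its range is refused whole. The fingers move at their own pace and stop on an object; "newtons" is the grip in N (left out, the last holds). Time passes only in rows, so rows that repeat a pose let the fingers close. It gives the time, the measured TCP pose, the force, the opening and the grip force at its end, in the units of the state.
- robot.get_obs(): the state, without advancing time (a new reading comes with each control period).
- robot.camera(name): name is "side" or "top" or "wrist"; returns (picture, depth): 420x560x3 uint8, red, green, blue; 420x560 float32, m along the optical axis (not along the pixel's ray), 0 where there is no reading.
- robot.camera_model(name): a dict with "mtx" (3x3 intrinsics, pixels), "D" ([k1, k2, p1, p2, k3] as OpenCV has them; the pictures are not rectified), "position" and "attitude" of the camera in the world. Camera axes: x right, y down, z forward; pixel columns grow to the right and rows downward; lengths in m; the calibration is good to about 2 mm. A picture is of the moment at which its call begins: read the wrist's pose just before it. camera_model takes no time and is no camera call; for the wrist camera it gives the pose at the moment of the call.
- robot.hand_in(): hands the job in; it is judged then, once.
The state is a dict: "time": time; "q": joint angles; "joint_velocities": joint speeds; "joint_torque": joint torques, N m; "position": TCP position; "tool_rot": TCP orientation; "ft_force": force on the tool from outside, world axes, zero at the start; "moment": the same for the moment, N m; "grip_width": finger opening in m; "grip_force": force on a finger pad.
Only numpy, scipy, OpenCV 4.12 (cv2) and the standard library are available. Lean on these libraries where they do the work, as an engineer would, in place of code of your own. Each camera call takes 0.05 s, during which the arm holds its last target. There are 200 camera calls.

## Working session

There is one attempt and no reset: what is moved stays moved. The work goes in short steps, Python scripts to look and compute and a tool call to move; the robot and the scene stay as the last step left them, time stands still between calls to the robot, and variables do not carry over. Pictures are saved under pics/ and viewed, at most 10 in all, crops included, and the job is handed in when it is done.

Besides the shell and the picture viewer there is one more tool, called after "Request:" by a JSON object that holds its "op" and its "data", one argument or row to a line. move_arm: Moves the arm, as the interface text tells. Its arguments: {"type":"object","properties":{"motion":{"type":"string"},"newtons":{"type":"number"}},"required":["motion"]}

```bash
mkdir -p pics; cat > h.py <<'E'
import numpy as np, cv2, sys
from scipy.spatial.transform import Rotation as R
from rig import robot
def snap(name,fn):
    m=robot.camera_model(name); im,d=robot.camera(name)
    cv2.imwrite(f'pics/{fn}.png',im[:,:,::-1]); np.savez(f'pics/{fn}.npz',im=im,d=d,K=np.array(m['mtx']),D=np.array(m['D']),p=np.array(m['position']),a=np.array(m['attitude']))
    return m
def rot(a):
    a=np.array(a); return a if a.shape==(3,3) else R.from_quat(a).as_matrix()
def cloud(fn):
    f=np.load(f'pics/{fn}.npz'); d=f['d']; h,w=d.shape
    uv=np.stack(np.meshgrid(np.arange(w),np.arange(h)),-1).reshape(-1,1,2).astype(np.float64)
    n=cv2.undistortPoints(uv,f['K'],f['D']).reshape(h,w,2)
    P=np.concatenate([n,np.ones((h,w,1))],-1)*d[...,None]
    return P@rot(f['a']).T+f['p'], f['im'], d
def ray(fn,u,v,z):
    f=np.load(f'pics/{fn}.npz'); n=cv2.undistortPoints(np.array([[[u,v]]],float),f['K'],f['D']).ravel()
    r=rot(f['a'])@np.array([*n,1]); return f['p']+r*(z-f['p'][2])/r[2]
E
python3 - <<'E'
from h import *
for n in('top','side'):
    m=snap(n,n); print(m['position'],m['attitude'],np.array(m['mtx'])[0,0])
    P,im,d=cloud(n)
    print([P[v,u].round(3).tolist() for u,v in((280,210),(100,100),(450,350))])
print(robot.get_obs())
E
```

```text
[ 0.312283   -0.09031661  1.33509658] [-0.69976997  0.71057628 -0.05692465  0.04650731] 424.2161746050865
[[0.514, -0.109, 0.004], [0.902, 0.498, -0.001], [0.217, -0.298, 0.829]]
[0.00691284 0.4709808  0.97675161] [-0.32568211  0.87791658 -0.3292363   0.12164336] 460.5814821801329
[[0.528, -0.171, 0.024], [2.277, -0.593, -0.653], [-0.009, 0.057, 0.29]]
{'time': 0.1, 'q': array([-1.48250254e+00,  5.28358734e-01,  1.43378994e+00, -3.29386645e-05,
        1.18137973e+00, -1.78519989e-01]), 'joint_velocities': array([-0.00023881, -0.00126449, -0.00403586,  0.00021282, -0.00022971,
       -0.0001852 ]), 'joint_torque': array([-6.75341835e-04, -4.40986884e+01, -1.77149999e+01,  6.35334151e-02,
        5.33557415e-02, -3.37949052e-05]), 'position': array([ 0.16473651, -0.60222728,  0.22967334]), 'tool_rot': array([ 9.91113193e-01,  1.33017675e-01,  2.84343049e-05, -9.67577190e-04]), 'ft_force': array([-1.68679299, -0.70939085, -0.26009671]), 'moment': array([0.00759398, 0.03184602, 0.04291871]), 'grip_force': 0.0, 'grip_width': 0.0869575027615048}
```

View pics/top.png

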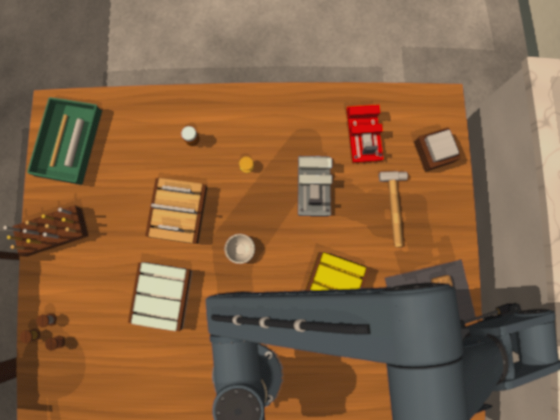

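View pics/side.png

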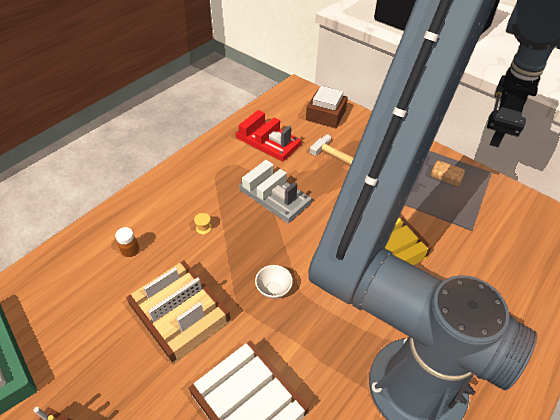

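The top view shows the wooden rack at (178,210). Its look-alikes are white (160,297) and yellow (338,275). The grey vise with bare jaws is at (316,187), with a red look-alike at (366,135). In the side view the holed plate is in the middle slot, near (176,298). The other two plates, at (162,282) and (190,317), are plain.

```bash
python3 - <<'E'
from h import *
im=np.load('pics/top.npz')['im'][:,:,::-1]; s=np.load('pics/side.npz')['im'][:,:,::-1]
a=cv2.resize(im[170:250,140:220],(400,400),interpolation=3); b=cv2.resize(im[145:225,275:355],(400,400),interpolation=3)
c=cv2.resize(s[255:365,120:240],(400,367),interpolation=3)
out=np.zeros((600,800,3),np.uint8)
cv2.imwrite('pics/crop1.png',np.hstack([a,b])); 
d=cv2.resize(s[150:230,230:320],(450,400),interpolation=3); cv2.imwrite('pics/crop2.png',np.hstack([cv2.resize(s[265:345,135:205],(350,400),interpolation=3),d]))
def rect(P,msk,lab):
    q=P[msk]; 
    if len(q)<5: print(lab,len(q));return
    r=cv2.minAreaRect(q[:,:2].astype(np.float32)); print(lab,len(q),'c',np.round(r[0],4),'sz',np.round(r[1],4),'ang',round(r[2],2),'z',q[:,2].mean().round(4), 'mean',q[:,:2].mean(0).round(4))
for n,rb,vb in(('top',(140,170,225,250),(285,145,345,225)),('side',(125,255,240,370),(230,150,315,225))):
    P,im,d=cloud(n); z=P[...,2]
    def box(b):
        m=np.zeros(z.shape,bool); m[b[1]:b[3],b[0]:b[2]]=1; return m&(d>0)
    m=box(rb); print(n); rect(P,m&(z>.04)&(z<.058),'rack')
    hi=(m&(z>.066)).astype(np.uint8); k,l=cv2.connectedComponents(hi)
    for i in range(1,k): rect(P,l==i,f'plate{i} zmax {z[l==i].max():.3f}')
    m=box(vb); rect(P,m&(z>.018)&(z<.03),'base'); rect(P,m&(z>.01),'vise all')
    hi=(m&(z>.055)&(z<.068)).astype(np.uint8); k,l=cv2.connectedComponents(hi)
    for i in range(1,k): rect(P,l==i,'jaw'); 
    rect(P,m&(z>.075),'tab')
E
```

```text
top
rack 2595 c [0.5134 0.2154] sz [0.163  0.1865] ang 80.99 z 0.0497 mean [0.5109 0.2134]
plate1 zmax 0.095 103 c [0.5724 0.204 ] sz [0.0829 0.009 ] ang 80.81 z 0.0842 mean [0.5713 0.203 ]
plate2 zmax 0.100 161 c [0.5129 0.2133] sz [0.1299 0.009 ] ang 81.19 z 0.0883 mean [0.5117 0.2119]
plate3 zmax 0.106 76 c [0.4531 0.2226] sz [0.0588 0.0087] ang 80.6 z 0.0968 mean [0.4521 0.2205]
base 930 c [ 0.5897 -0.2161] sz [0.0997 0.1907] ang 88.71 z 0.0252 mean [ 0.5632 -0.2142]
vise all 1922 c [ 0.5885 -0.2157] sz [0.1005 0.193 ] ang 88.74 z 0.041 mean [ 0.5849 -0.2145]
jaw 312 c [ 0.6552 -0.2175] sz [0.0976 0.0327] ang 87.23 z 0.0624 mean [ 0.6547 -0.2165]
jaw 259 c [ 0.601  -0.2157] sz [0.0963 0.0259] ang 88.64 z 0.062 mean [ 0.6008 -0.2166]
jaw 15 c [ 0.5261 -0.2109] sz [0.0375 0.0088] ang 72.96 z 0.0607 mean [ 0.5266 -0.2095]
tab 65 c [ 0.5313 -0.2128] sz [0.0365 0.0132] ang 88.51 z 0.084 mean [ 0.5305 -0.213 ]
side
rack 4031 c [0.4565 0.2244] sz [0.1616 0.296 ] ang 81.01 z 0.0498 mean [0.4847 0.2242]
plate1 zmax 0.091 296 c [0.568  0.2063] sz [0.0839 0.0119] ang 81.29 z 0.0805 mean [0.5669 0.2076]
plate2 zmax 0.095 544 c [0.5094 0.2154] sz [0.1299 0.0119] ang 81.98 z 0.0836 mean [0.5078 0.2176]
plate3 zmax 0.067 1
plate4 zmax 0.106 314 c [0.4497 0.2242] sz [0.059  0.0102] ang 83.12 z 0.0895 mean [0.448  0.2252]
base 906 c [ 0.6004 -0.2897] sz [0.2036 0.2851] ang 10.05 z 0.0251 mean [ 0.561  -0.2163]
vise all 2406 c [ 0.6162 -0.2583] sz [0.2081 0.2928] ang 33.94 z 0.0398 mean [ 0.5855 -0.2156]
jaw 311 c [ 0.6513 -0.2183] sz [0.1021 0.0339] ang 87.35 z 0.062 mean [ 0.6502 -0.2151]
jaw 278 c [ 0.5992 -0.2161] sz [0.1027 0.0304] ang 88.2 z 0.0618 mean [ 0.5973 -0.2133]
jaw 39 c [ 0.5243 -0.2135] sz [0.0381 0.0109] ang 77.68 z 0.0619 mean [ 0.5242 -0.212 ]
tab 72 c [ 0.5265 -0.2136] sz [0.0388 0.014 ] ang 87.19 z 0.0836 mean [ 0.5265 -0.2127]
```

View pics/crop1.png

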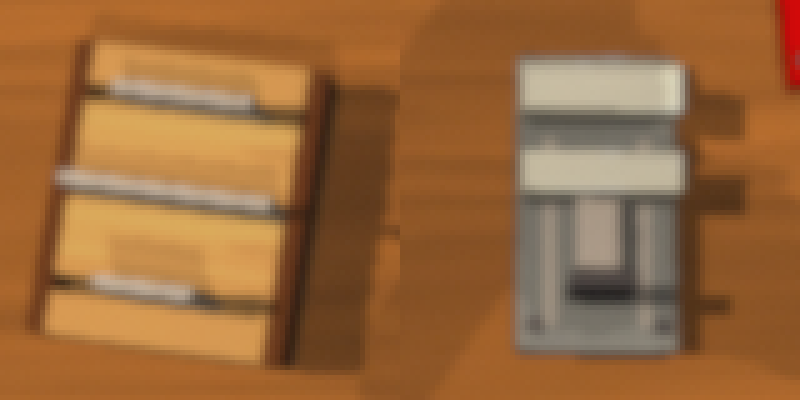

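View pics/crop2.png

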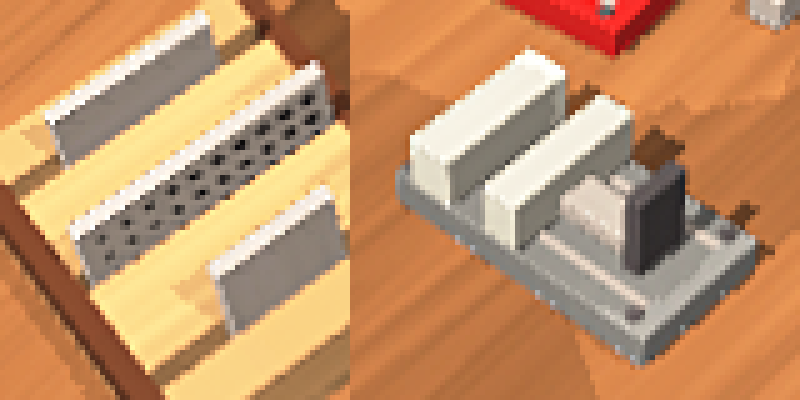

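The close crops confirm the holed plate in the middle slot and the grey vise with bare jaws. I'll pass over the vise on the way and image it with the wrist camera.

Request:
{"op": "move_arm", "data": {
  "motion": "0 1 -0.65 -0.15 -0.365;0 1 -0.65 -0.15 -0.365;0 1 -0.65 -0.15 -0.365;0 1 -0.65 -0.15 -0.365;0 1 -0.65 -0.15 -0.365;0 1 -0.65 -0.15 -0.365;0 1 -0.65 -0.15 -0.365;0 1 -0.65 -0.15 -0.365;0 1 -0.65 -0.15 -0.365;0 1 -0.65 -0.15 -0.365",
  "newtons": 30
}}

```text
time: 0.93
position: [0.3236, -0.4241, 0.2603]
tool_rot: [0.759, 0.651, 0.0, -0.0]
ft_force: [0.1, 0.0, -0.8]
grip_width: 0.0443
grip_force: 0.0
```

Request:
{"op": "move_arm", "data": {
  "motion": "0 1 1 0 0;0 1 1 0 0;0 1 1 0 0;0 1 1 0 0;0 1 1 0 0;0 1 1 0 0;0 1 1 0 0;0 1 1 0 0;0 1 1 0 0"
}}

```text
time: 1.68
position: [0.5531, -0.2572, 0.2598]
tool_rot: [0.76, 0.65, -0.0, -0.0]
ft_force: [-0.2, -0.6, -0.4]
grip_width: 0.0437
grip_force: 0.0
```

```bash
python3 - <<'E'
from h import *
m=snap('wrist','w1'); print(m['position'],rot(m['attitude']).round(2).tolist(),robot.get_obs()['position'])
E
```

```text
[ 0.56602482 -0.1841207   0.41425476] [[0.99, -0.15, -0.04], [-0.16, -0.95, -0.27], [-0.0, 0.27, -0.96]] [ 0.55201236 -0.25819931  0.25990331]
```

View pics/w1.png

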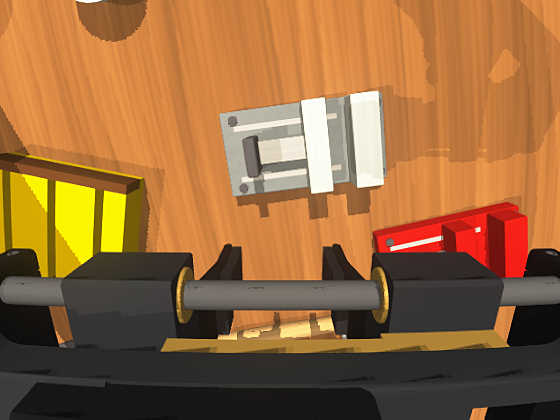

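The wrist view shows the vise: moving jaw top at about (317,145), fixed jaw top at about (368,138), tab at (250,155), with a clear gap between the jaws. Next I measure it by depth.

```bash
cat >> h.py <<'E'
def rect(q,lab):
    r=cv2.minAreaRect(q[:,:2].astype(np.float32)); print(lab,len(q),'c',np.round(r[0],4),'sz',np.round(r[1],4),'ang',round(r[2],2),'z',q[:,2].mean().round(4))
    return r
E
python3 - <<'E'
from h import *
P,im,d=cloud('w1'); z=P[...,2]
m=np.zeros(z.shape,bool); m[85:200,215:390]=1; m&=d>0
rect(P[m&(z>.018)&(z<.03)],'base')
for lo,hi,n in((.057,.067,'jaw'),(.080,.09,'tab')):
    k,l=cv2.connectedComponents((m&(z>lo)&(z<hi)).astype(np.uint8))
    for i in range(1,k):
        q=P[l==i]
        if len(q)<30: continue
        r=rect(q,n)
        # robust edges along vise x (-1.3deg)
        a=np.deg2rad(-1.3); s=q[:,:2]@[np.cos(a),np.sin(a)]; t=q[:,:2]@[-np.sin(a),np.cos(a)]
        print(np.percentile(s,[0,2,98,100]).round(4),np.percentile(t,[0,2,98,100]).round(4))
E
```

```text
base 6974 c [ 0.5882 -0.2167] sz [0.1004 0.191 ] ang 88.65 z 0.0253
jaw 2664 c [ 0.6527 -0.2186] sz [0.1008 0.0309] ang 88.32 z 0.0622
[0.6423 0.6431 0.6718 0.6733] [-0.2542 -0.2512 -0.1555 -0.1533]
jaw 2202 c [ 0.5993 -0.2171] sz [0.0992 0.0254] ang 88.3 z 0.0622
[0.5913 0.5918 0.616  0.617 ] [-0.2531 -0.2506 -0.1559 -0.1538]
tab 461 c [ 0.5287 -0.2154] sz [0.0392 0.0122] ang 88.49 z 0.0849
[0.5273 0.5279 0.5394 0.5395] [-0.2229 -0.2216 -0.1845 -0.1837]
```

Request:
{"op": "move_arm", "data": {
  "motion": "0 1 0 0 0;0 1 0 0 0;0 1 0 0 0;0 1 0 0 0;0 1 0 0 0;0 1 0 0 0"
}}

```text
time: 2.23
position: [0.5825, -0.0566, 0.2605]
tool_rot: [0.76, 0.65, 0.001, -0.002]
ft_force: [0.1, -0.5, 0.4]
grip_width: 0.0436
grip_force: 0.0
```

Request:
{"op": "move_arm", "data": {
  "motion": "0 1 -0.5 0 0;0 1 -0.5 0 0;0 1 -0.5 0 0;0 1 -0.5 0 0;0 1 -0.5 0 0;0 1 -0.5 0 0;0 1 -0.5 0 0;0 1 -0.5 0 0"
}}

```text
time: 2.9
position: [0.5161, 0.1509, 0.2606]
tool_rot: [0.761, 0.649, -0.0, 0.001]
ft_force: [0.3, 0.3, -0.7]
grip_width: 0.0433
grip_force: 0.0
```

```bash
python3 - <<'E'
from h import *
snap('wrist','w2'); print(robot.get_obs()['position'],robot.get_obs()['tool_rot'])
P,im,d=cloud('w2'); z=P[...,2]
m=(d>0)&(P[...,0]>.38)&(P[...,0]<.65)&(P[...,1]>.1)&(P[...,1]<.33)
rect(P[m&(z>.045)&(z<.055)],'rack')
k,l=cv2.connectedComponents((m&(z>.066)&(z<.11)).astype(np.uint8))
for i in range(1,k):
    q=P[l==i]
    if len(q)<30: continue
    print(q[:,2].max().round(4)); rect(q,'plate'); zt=np.percentile(q[:,2],97); rect(q[q[:,2]>zt-.008],'top')
E
```

```text
[0.51663851 0.15029425 0.26066261] [ 7.61119892e-01  6.48610933e-01 -1.70327010e-04  5.81110006e-04]
rack 20178 c [0.511  0.2154] sz [0.1599 0.1851] ang 81.11 z 0.0502
0.0943
plate 1228 c [0.5108 0.2148] sz [0.1287 0.0086] ang 80.83 z 0.0908
top 1132 c [0.5107 0.2148] sz [0.1287 0.0083] ang 80.99 z 0.0921
0.0897
plate 916 c [0.5701 0.206 ] sz [0.0843 0.0083] ang 80.99 z 0.085
top 778 c [0.5701 0.206 ] sz [0.0843 0.0083] ang 80.99 z 0.087
0.1048
plate 1019 c [0.4516 0.2231] sz [0.06  0.009] ang 81.74 z 0.0939
top 634 c [0.4515 0.2229] sz [0.0596 0.0088] ang 81.86 z 0.1016
```

View pics/w2.png

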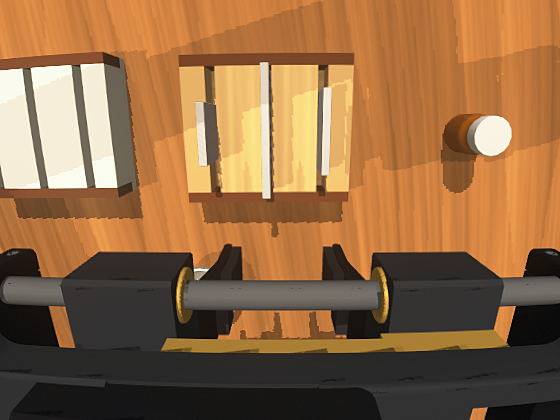

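Sizes and heights match the description: the plate top is at z = 0.092, 129 x 8 mm, centred at (0.511, 0.215). I'm moving over it now.

Request:
{"op": "move_arm", "data": {
  "motion": "0 0.315 -0.08 0.5 0;0 0.315 -0.08 0.5 0;0 0.315 -0.08 0.5 0;0 0.315 -0.08 0.5 0;0 0.315 -0.08 0.5 0;0 0.315 -0.08 0.5 0"
}}

```text
time: 3.45
position: [0.512, 0.2152, 0.1612]
tool_rot: [0.761, 0.649, 0.0, 0.001]
ft_force: [0.1, 0.1, 1.1]
grip_width: 0.0432
grip_force: 0.0
```

```bash
cat >> h.py <<'E'
def go(x,y,z,ang):
    ps=[]; 
    for i in range(1): o=robot.get_obs(); ps.append(o['position'])
    p=np.mean(ps,0); M=rot(o['tool_rot']); cur=np.degrees(np.arctan2(M[1,0],M[0,0]))
    print('pos',p.round(4),'ang',cur.round(2),'tilt',M[:,2].round(4),'shift',((M.T@(np.array([x,y,z])-p))/.2).round(4),'turn',round(-(ang-cur)/180,4), 'F',o['ft_force'].round(2),o['grip_width'],o['grip_force'])
E
python3 -c "
from h import *
go(.5108,.2149,.068,81)"
```

```text
pos [0.512  0.2152 0.1612] ang 80.87 tilt [ 1.7e-03 -4.0e-04 -1.0e+00] shift [-0.0022 -0.0064  0.4662] turn -0.0007 F [0.05 0.09 1.11] 0.04318369921525994 0.0
```

Request:
{"op": "move_arm", "data": {
  "motion": "0 0 -0.004 0.466 0;0 0 -0.004 0.466 0;0 0 -0.004 0.466 0;0 0 -0.004 0.466 0;-1 0 -0.004 0.466 0;-1 0 -0.004 0.466 0;-1 0 -0.004 0.466 0;-1 0 -0.004 0.466 0;-1 0 -0.004 0.466 0;-1 0 -0.004 0.466 0",
  "newtons": 50
}}

```text
time: 4.28
position: [0.51, 0.2172, 0.0683]
tool_rot: [0.76, 0.649, 0.001, 0.0]
ft_force: [0.5, 0.2, -0.1]
grip_width: 0.0113
grip_force: 0.0
```

Request:
{"op": "move_arm", "data": {
  "motion": "-1 0 0 0 0;-1 0 0 0 0;-1 0 0 0 0;-1 0 0 0 0",
  "newtons": 50
}}

```text
time: 4.62
position: [0.5099, 0.2172, 0.0681]
tool_rot: [0.76, 0.65, 0.0, 0.0]
ft_force: [-0.7, 0.3, 5.9]
grip_width: 0.0081
grip_force: 50.0
```

Request:
{"op": "move_arm", "data": {
  "motion": "-1 0 0 -0.05 0;-1 0 0 -0.05 0;-1 0 0 -0.1 0;-1 0 0 -0.1 0"
}}

```text
time: 4.95
position: [0.51, 0.2172, 0.0883]
tool_rot: [0.761, 0.649, 0.001, 0.0]
ft_force: [1.0, -0.0, -5.9]
grip_width: 0.0079
grip_force: 50.0
```

Request:
{"op": "move_arm", "data": {
  "motion": "-1 0 0 -0.1 0;-1 0 0 -0.2 0;-1 0 0 -0.3 0;-1 0 0 -0.4 0;-1 0 0 -0.5 0;-1 0 0 -0.5 0;-1 0 0 -0.5 0"
}}

```text
time: 5.53
position: [0.5095, 0.2171, 0.1878]
tool_rot: [0.761, 0.649, 0.001, 0.0]
ft_force: [-0.1, -1.0, -5.6]
grip_width: 0.0077
grip_force: 50.0
```

```bash
python3 -c "
from h import *
snap('wrist','w3'); P,im,d=cloud('w3'); o=robot.get_obs(); go(.6267,-.2180,.19,88.5)
p=o['position']; q=P[(d>0)&(abs(P[...,2]-p[2]-.024)<.02)&(np.hypot(P[...,0]-p[0],P[...,1]-p[1])<.09)]
print(len(q)); len(q)>20 and rect(q,'x')
snap('side','s3'); P,im,d=cloud('s3'); q=P[(d>0)&(P[...,2]<p[2]+.01)&(P[...,2]>p[2]-.1)&(np.hypot(P[...,0]-p[0],P[...,1]-p[1])<.09)&(P[...,2]>.11)]
rect(q,'side'); print(q.min(0),q.max(0))
cv2.imwrite('pics/s3c.png',cv2.resize(im[180:380,80:300,::-1],(660,600),interpolation=3))
"
```

```text
pos [0.5085 0.2169 0.1866] ang 80.98 tilt [-1.7e-03 -3.0e-04 -1.0e+00] shift [-2.0549  0.9246 -0.0174] turn -0.0418 F [-0.55  0.07 -6.71] 0.007535444016721442 49.997672410681844
4619
x 4619 c [0.5122 0.235 ] sz [0.0258 0.0878] ang 1.35 z 0.2126
side 435 c [0.5048 0.218 ] sz [0.1246 0.0104] ang 79.08 z 0.164
[0.49807985 0.15590123 0.12843144] [0.52159533 0.27927624 0.19654534]
```

View pics/s3c.png

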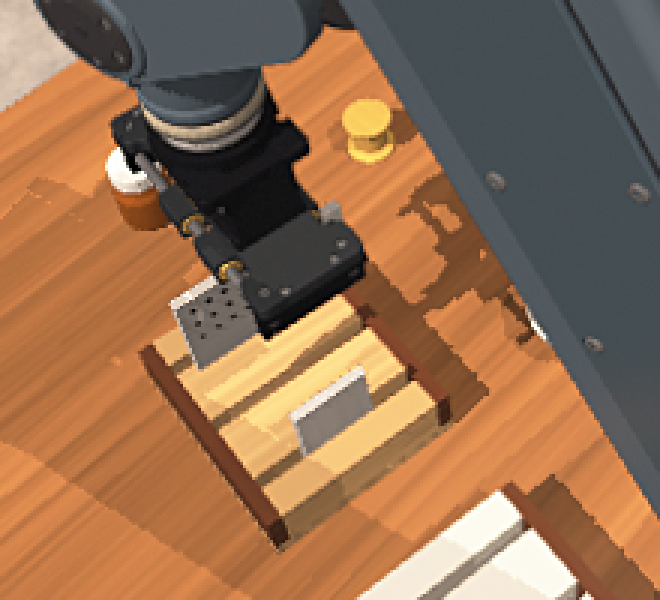

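The plate hangs level and upright in the fingers, clear of the rack; its holed end is at about (215,320) in the crop. Carrying it to the vise.

Request:
{"op": "move_arm", "data": {
  "motion": "-1 -0.1 0.05 0 0;-1 -0.25 0.12 0 0;-1 -0.4 0.19 0 0;-1 -0.55 0.26 0 0;-1 -0.7 0.32 0 0;-1 -0.85 0.39 0 0;-1 -0.95 0.45 0 0;-1 -0.95 0.45 0 0"
}}

```text
time: 6.3
position: [0.5704, 0.0102, 0.1856]
tool_rot: [0.762, 0.648, -0.001, 0.001]
ft_force: [0.8, 1.2, -5.0]
grip_width: 0.0077
grip_force: 50.0
```

Request:
{"op": "move_arm", "data": {
  "motion": "-1 -0.1 0.05 0 0;-1 -0.25 0.12 0 0;-1 -0.4 0.18 0 -0.005;-1 -0.55 0.24 0 -0.01;-1 -0.7 0.3 0 -0.02;-1 -0.85 0.36 0 -0.03;-1 -0.95 0.42 0 -0.042;-1 -0.95 0.42 0 -0.042;-1 -0.95 0.42 0 -0.042"
}}

```text
time: 7.05
position: [0.6209, -0.1863, 0.1848]
tool_rot: [0.717, 0.697, -0.0, -0.002]
ft_force: [0.2, 0.9, -6.3]
grip_width: 0.0075
grip_force: 50.0
```

```bash
python3 -c "
from h import *
go(.6267,-.2160,.11,88.5)"
```

```text
pos [ 0.6209 -0.1863  0.1848] ang 88.38 tilt [-0.0036  0.0023 -1.    ] shift [-0.1484  0.0345  0.3735] turn -0.0007 F [ 0.17  0.93 -6.3 ] 0.007510507363004029 49.99747850932181
```

Request:
{"op": "move_arm", "data": {
  "motion": "-1 -0.07 0.02 0 0;-1 -0.148 0.034 0.1 0;-1 -0.148 0.034 0.2 0;-1 -0.148 0.034 0.27 0;-1 -0.148 0.034 0.27 0;-1 -0.148 0.034 0.27 0"
}}

```text
time: 7.55
position: [0.6265, -0.2136, 0.1314]
tool_rot: [0.716, 0.698, -0.001, -0.003]
ft_force: [1.6, -0.0, -5.4]
grip_width: 0.0078
grip_force: 50.0
```

```bash
python3 -c "
from h import *
go(.6267,-.2160,.0835,88.5)
snap('side','s4'); P,im,d=cloud('s4'); 
z=P[...,2]; m=(d>0)&(P[...,0]>.57)&(P[...,0]<.69)&(P[...,1]>-.3)&(P[...,1]<-.13)
for k,lo,hi in(('jaws',.058,.066),('plate',.072,.12)):
    mm=m&(z>lo)&(z<hi); n,l=cv2.connectedComponents(mm.astype(np.uint8))
    for i in range(1,n):
        if (l==i).sum()>25: rect(P[l==i],k)
cv2.imwrite('pics/s4c.png',cv2.resize(im[130:230,220:330,::-1],(660,600),interpolation=3))
"
```

```text
pos [ 0.6265 -0.2136  0.1314] ang 88.6 tilt [-0.0045  0.0026 -1.    ] shift [-0.0125  0.0026  0.2397] turn 0.0006 F [ 1.55 -0.03 -5.44] 0.007780650171330377 49.99768517911434
plate 131 c [ 0.6245 -0.17  ] sz [0.0417 0.0114] ang 78.77 z 0.098
```

View pics/s4c.png

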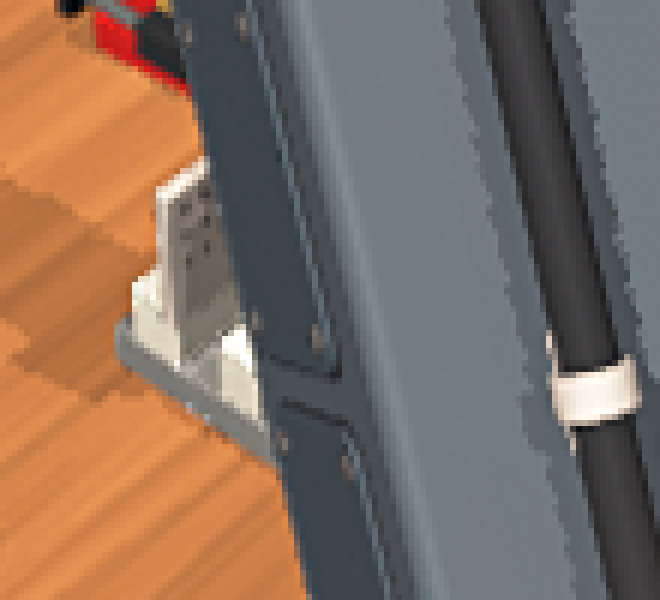

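The arm hides most of it, but the near end of the plate at (175,270) in the crop sits over the gap between the jaws. Descending slowly.

Request:
{"op": "move_arm", "data": {
  "motion": "-1 -0.012 0 0.04 0;-1 -0.012 0 0.08 0;-1 -0.012 0 0.12 0;-1 -0.012 0 0.14 0;-1 -0.012 0 0.14 0"
}}

```text
time: 8.02
position: [0.6267, -0.2171, 0.1037]
tool_rot: [0.716, 0.698, -0.0, -0.002]
ft_force: [-0.9, 0.5, -5.3]
grip_width: 0.008
grip_force: 50.0
```

Request:
{"op": "move_arm", "data": {
  "motion": "-1 0 0 0.02 0;-1 0 0 0.04 0;-1 0 0 0.06 0;-1 0 0 0.08 0;-1 0 0 0.09 0;-1 0 0 0.095 0;-1 0 0 0.095 0"
}}

```text
time: 8.6
position: [0.6276, -0.2176, 0.086]
tool_rot: [0.716, 0.698, -0.0, -0.0]
ft_force: [-0.2, 0.2, -5.8]
grip_width: 0.0074
grip_force: 50.0
```

Request:
{"op": "move_arm", "data": {
  "motion": "-1 0 0 0.005 0;-1 0 0 0.01 0;-1 0 0 0.015 0;-1 0 0 0.015 0"
}}

```text
time: 8.93
position: [0.6277, -0.2177, 0.0832]
tool_rot: [0.716, 0.698, -0.0, -0.0]
ft_force: [0.2, 0.3, -5.4]
grip_width: 0.0079
grip_force: 50.0
```

Request:
{"op": "move_arm", "data": {
  "motion": "-1 0 0 0.005 0;-1 0 0 0.005 0;-1 0 0 0.005 0"
}}

```text
time: 9.18
position: [0.6278, -0.2176, 0.0823]
tool_rot: [0.716, 0.698, -0.0, -0.0]
ft_force: [-0.6, 0.4, -6.3]
grip_width: 0.008
grip_force: 50.0
```

Request:
{"op": "move_arm", "data": {
  "motion": "-1 0 0 0.005 0;-1 0 0 0.005 0;-1 0 0 0.005 0"
}}

```text
time: 9.43
position: [0.6277, -0.2177, 0.0813]
tool_rot: [0.716, 0.698, -0.0, -0.0]
ft_force: [-0.3, -0.7, -6.0]
grip_width: 0.0077
grip_force: 50.0
```

Request:
{"op": "move_arm", "data": {
  "motion": "-1 0 0 0.005 0;-1 0 0 0.005 0;-1 0 0 0.005 0"
}}

```text
time: 9.68
position: [0.6279, -0.2177, 0.0811]
tool_rot: [0.716, 0.698, 0.0, 0.0]
ft_force: [-1.6, 1.0, -0.4]
grip_width: 0.0075
grip_force: 50.0
```

The bed now carries the weight, so I release gently.

Request:
{"op": "move_arm", "data": {
  "motion": "-1 0 0 0 0;-0.75 0 0 0 0;-0.7 0 0 0 0;-0.6 0 0 0 0;-0.5 0 0 0 0;-0.4 0 0 0 0;-0.3 0 0 0 0;-0.3 0 0 0 0"
}}

```text
time: 10.35
position: [0.6279, -0.2177, 0.0803]
tool_rot: [0.716, 0.698, 0.0, 0.0]
ft_force: [-1.0, -0.4, 0.2]
grip_width: 0.0283
grip_force: 0.0
```

Request:
{"op": "move_arm", "data": {
  "motion": "-0.3 0 0 -0.05 0;-0.3 0 0 -0.1 0;-0.3 0 0 -0.2 0;-0.3 0 0 -0.35 0;-0.3 0 0 -0.5 0;-0.3 0 0 -0.5 0"
}}

```text
time: 10.85
position: [0.632, -0.2197, 0.1887]
tool_rot: [0.716, 0.698, 0.002, 0.007]
ft_force: [0.1, -0.6, 0.9]
grip_width: 0.0307
grip_force: 0.0
```

```bash
python3 -c "
from h import *
go(.5287,-.2154,.18,88.5)
snap('wrist','w5'); P,im,d=cloud('w5'); 
z=P[...,2]; m=(d>0)&(P[...,0]>.5)&(P[...,0]<.69)&(P[...,1]>-.3)&(P[...,1]<-.13)
for k,lo,hi in(('jaws',.058,.066),('tab',.079,.09),('plate',.098,.112)):
    mm=m&(z>lo)&(z<hi); n,l=cv2.connectedComponents(mm.astype(np.uint8))
    for i in range(1,n):
        if (l==i).sum()>25: rect(P[l==i],k)
"
```

```text
pos [ 0.632  -0.2197  0.1887] ang 88.55 tilt [ 0.0129 -0.0069 -0.9999] shift [ 0.009  -0.5172  0.0365] turn 0.0003 F [ 0.14 -0.59  0.85] 0.030749868310742955 0.0
jaws 2833 c [ 0.5992 -0.2169] sz [0.099  0.0252] ang 88.65 z 0.0621
jaws 3595 c [ 0.6529 -0.2185] sz [0.0996 0.0301] ang 88.67 z 0.0621
jaws 136 c [ 0.5344 -0.2138] sz [0.0106 0.0394] ang 12.99 z 0.0619
tab 758 c [ 0.5294 -0.2151] sz [0.0393 0.0131] ang 89.33 z 0.0844
plate 1516 c [ 0.6287 -0.2132] sz [0.1148 0.0075] ang 88.45 z 0.1052
```

View pics/w5.png

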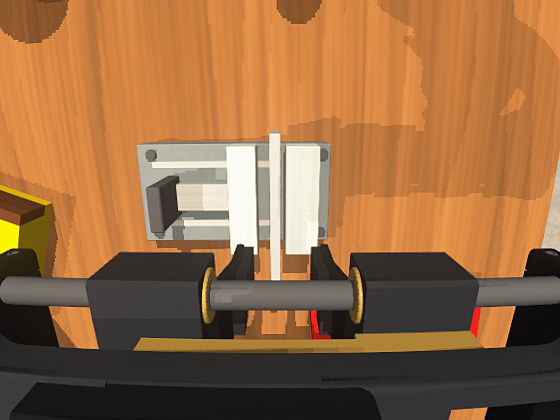

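The plate stands between the jaws, top edge along (275,135)-(275,280), parallel to them. The tab is at (163,205). Moving above the tab.

Request:
{"op": "move_arm", "data": {
  "motion": "-0.3 0 -0.2 0 0;-0.3 0 -0.4 0 0;-0.3 0.01 -0.5 0.1 0;-0.3 0.01 -0.5 0.2 0;-0.3 0.01 -0.5 0.2 0;-0.3 0.01 -0.5 0.2 0"
}}

```text
time: 11.4
position: [0.5274, -0.2129, 0.1398]
tool_rot: [0.716, 0.698, -0.0, -0.001]
ft_force: [0.5, -0.3, -0.4]
grip_width: 0.0305
grip_force: 0.0
```

```bash
python3 -c "
from h import *
go(.529,-.2152,.068,88.5)"
```

```text
pos [ 0.5274 -0.2129  0.1398] ang 88.53 tilt [-0.0016  0.0012 -1.    ] shift [-0.0116  0.0089  0.3591] turn 0.0002 F [ 0.54 -0.26 -0.37] 0.03051021520473161 0.0
```

Descend around the tab and grip it lightly.

Request:
{"op": "move_arm", "data": {
  "motion": "-0.3 -0.01 0.008 0.1 0;-0.3 -0.01 0.008 0.2 0;-0.3 -0.01 0.008 0.3 0;-0.3 -0.01 0.008 0.36 0;-0.3 -0.01 0.008 0.36 0;-1 -0.01 0.008 0.36 0;-1 -0.01 0.008 0.36 0;-1 -0.01 0.008 0.36 0;-1 -0.01 0.008 0.36 0;-1 -0.01 0.008 0.36 0",
  "newtons": 25
}}

```text
time: 12.23
position: [0.529, -0.2155, 0.0695]
tool_rot: [0.716, 0.698, -0.0, 0.0]
ft_force: [-3.4, -0.9, 5.9]
grip_width: 0.0115
grip_force: 25.0
```

Request:
{"op": "move_arm", "data": {
  "motion": "-1 0 0 0 0;-1 0 0.01 0 0;-1 0 0.02 0 0;-1 0 0.03 0 0;-1 0 0.04 0 0;-1 0 0.04 0 0",
  "newtons": 25
}}

```text
time: 12.73
position: [0.5374, -0.2157, 0.0695]
tool_rot: [0.716, 0.698, -0.0, 0.0]
ft_force: [-3.1, -1.0, 5.0]
grip_width: 0.012
grip_force: 25.0
```

Request:
{"op": "move_arm", "data": {
  "motion": "-1 0 0.005 0 0;-1 0 0.01 0 0;-1 0 0.015 0 0;-1 0 0.02 0 0;-1 0 0.025 0 0;-1 0 0.03 0 0;-1 0 0.035 0 0;-1 0 0.035 0 0"
}}

```text
time: 13.4
position: [0.5424, -0.2158, 0.0695]
tool_rot: [0.716, 0.698, -0.001, -0.001]
ft_force: [-8.4, -2.6, 8.4]
grip_width: 0.0117
grip_force: 25.0
```

Request:
{"op": "move_arm", "data": {
  "motion": "-1 0 0.003 0 0;-1 0 0.006 0 0;-1 0 0.01 0 0;-1 0 0.01 0 0"
}}

```text
time: 13.73
position: [0.5443, -0.2159, 0.0695]
tool_rot: [0.716, 0.698, -0.001, -0.001]
ft_force: [-7.3, -1.6, 9.2]
grip_width: 0.0121
grip_force: 25.0
```

Request:
{"op": "move_arm", "data": {
  "motion": "-1 0 0.004 0 0;-1 0 0.008 0 0;-1 0 0.012 0 0;-1 0 0.012 0 0"
}}

```text
time: 14.07
position: [0.5458, -0.2159, 0.0694]
tool_rot: [0.716, 0.699, -0.002, -0.002]
ft_force: [-9.7, -2.8, 9.7]
grip_width: 0.0118
grip_force: 25.0
```

Request:
{"op": "move_arm", "data": {
  "motion": "-1 0 0.004 0 0;-1 0 0.008 0 0;-1 0 0.008 0 0"
}}

```text
time: 14.32
position: [0.5458, -0.2159, 0.0694]
tool_rot: [0.715, 0.699, -0.003, -0.003]
ft_force: [-14.2, -3.9, 11.5]
grip_width: 0.0118
grip_force: 25.1
```

Request:
{"op": "move_arm", "data": {
  "motion": "-1 0 0.006 0 0;-1 0 0.012 0 0;-1 0 0.012 0 0"
}}

```text
time: 14.57
position: [0.5458, -0.2158, 0.0693]
tool_rot: [0.715, 0.699, -0.005, -0.006]
ft_force: [-19.7, -5.8, 14.1]
grip_width: 0.0119
grip_force: 25.0
```

Request:
{"op": "move_arm", "data": {
  "motion": "-1 0 0.006 0 0;-1 0 0.012 0 0;-1 0 0.012 0 0"
}}

```text
time: 14.82
position: [0.5458, -0.2158, 0.0693]
tool_rot: [0.715, 0.699, -0.006, -0.008]
ft_force: [-23.3, -6.2, 17.8]
grip_width: 0.0117
grip_force: 25.0
```

Request:
{"op": "move_arm", "data": {
  "motion": "-1 0 -0.006 0 0;-1 0 -0.012 0 0;-1 0 -0.018 0 0;-1 0 -0.018 0 0"
}}

```text
time: 15.15
position: [0.5458, -0.2158, 0.0693]
tool_rot: [0.715, 0.699, -0.004, -0.004]
ft_force: [-15.9, -5.3, 11.9]
grip_width: 0.0119
grip_force: 24.9
```

Request:
{"op": "move_arm", "data": {
  "motion": "-0.6 0 0 0 0;-0.4 0 0 0 0;-0.3 0 0 0 0;-0.3 0 0 0 0;-0.3 0 0 0 0"
}}

```text
time: 15.57
position: [0.5526, -0.2159, 0.0686]
tool_rot: [0.716, 0.698, 0.001, 0.001]
ft_force: [0.4, 0.8, 0.6]
grip_width: 0.029
grip_force: 0.0
```

```bash
python3 -c "
from h import *
go(.5458,-.2152,.069,88.5)"
```

```text
pos [ 0.5526 -0.2159  0.0686] ang 88.53 tilt [ 2.e-03 -5.e-04 -1.e+00] shift [ 0.0027 -0.0338 -0.0021] turn 0.0002 F [0.37 0.81 0.61] 0.02902342884624944 0.0
```

Request:
{"op": "move_arm", "data": {
  "motion": "-0.3 0 -0.034 0 0;-0.3 0 -0.034 0 0;-0.3 0 -0.034 -0.1 0;-0.3 0 -0.034 -0.25 0;-0.3 0 -0.034 -0.4 0;-0.3 0 0 -0.5 0;-0.3 0 0 -0.5 0;-0.3 0 0.3 -0.5 0;-0.3 0 0.3 -0.5 0;-0.3 0 0.3 -0.5 0"
}}

```text
time: 16.4
position: [0.6151, -0.2176, 0.1679]
tool_rot: [0.716, 0.698, 0.001, 0.002]
ft_force: [0.6, -0.4, -0.8]
grip_width: 0.0306
grip_force: 0.0
```

```bash
python3 -c "
from h import *
go(.5287,-.2154,.18,88.5)
snap('wrist','w6'); P,im,d=cloud('w6'); 
z=P[...,2]; m=(d>0)&(P[...,0]>.5)&(P[...,0]<.69)&(P[...,1]>-.3)&(P[...,1]<-.13)
for k,lo,hi in(('jaws',.058,.066),('tab',.079,.09),('plate',.098,.112)):
    mm=m&(z>lo)&(z<hi); n,l=cv2.connectedComponents(mm.astype(np.uint8))
    for i in range(1,n):
        if (l==i).sum()>25: rect(P[l==i],k)
"
```

```text
pos [ 0.6151 -0.2176  0.1679] ang 88.61 tilt [ 0.0042 -0.0014 -1.    ] shift [ 2.00e-04 -4.32e-01 -6.24e-02] turn 0.0006 F [ 0.61 -0.35 -0.79] 0.030575751676048923 0.0
jaws 3499 c [ 0.6173 -0.2159] sz [0.1025 0.0251] ang 88.57 z 0.0622
jaws 3066 c [ 0.655  -0.2183] sz [0.0991 0.0261] ang 88.66 z 0.0622
jaws 128 c [ 0.5526 -0.2145] sz [0.011  0.0401] ang 14.16 z 0.0622
tab 44 c [ 0.6314 -0.1668] sz [0.0249 0.0064] ang 72.16 z 0.0853
tab 39 c [ 0.6302 -0.2013] sz [0.0267 0.0003] ang 88.25 z 0.0832
tab 854 c [ 0.5474 -0.2152] sz [0.0397 0.0126] ang 88.8 z 0.0846
tab 39 c [ 0.6289 -0.2516] sz [0.0296 0.0001] ang 88.79 z 0.0827
plate 1670 c [ 0.634 -0.208] sz [0.1046 0.0082] ang 88.51 z 0.105
```

View pics/w6.png

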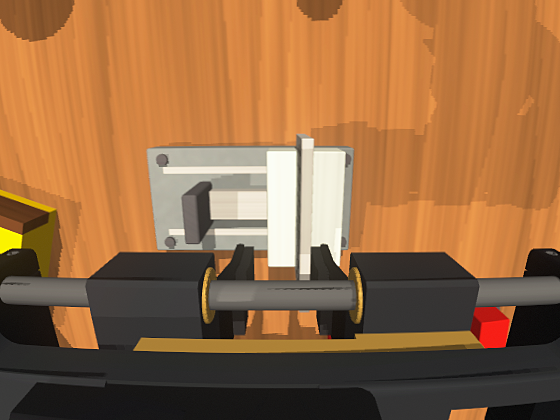

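The plate is clamped flat between the jaws (top edge at (305,140)-(305,280)), the gap measures about 8 mm, and the arm is clear.

```bash
python3 -c "
from rig import robot
print(robot.hand_in())"
```

```text
the job is handed in; nothing more can be done
None
```

The drawplate is clamped upright and flat against the vise's fixed jaw, about 3 mm off the jaws' middle, with the arm clear; I handed the job in shortly after 16.4 s, and no verdict came back.

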